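# Scoop plastic balls from a parts bin and hold them level over the scale

## Task

Take the green scoop by its handle, scoop at least three of the orange balls out of the blue bin, carry them over the scale's steel pan and finish while still holding the loaded scoop there, level and still, roughly 10 cm above the middle of the pan and touching nothing. The balls may be moved only with the scoop, never with the gripper, and none may be spilled: each ends in the scoop or stays in the bin. Leave the jar, the screwdriver and the carton alone.

Things in the scene. Friction and masses are not known exactly. Their poses are not given: they have to be found in the camera images.
- bin: Blue plastic parts bin, open on top, fixed, 247 x 112 mm outside (long axis = its x), 45 mm high, walls and floor 6 mm thick (inside 235 x 100 mm). Origin at the centre of its underside; +x points along its length, roughly away from the robot, to the far end where the balls lie. At the start the floor from x = -117 to +35 mm is empty.
- scoop: Green plastic hand scoop, 0.11 to 0.18 kg, standing on the bench. Origin on its underside, straight below the upright black handle; x axis points forward from the handle to the open lip, z up (vertical when level). 84 mm wide, 127 mm long over all: from x = -12 mm (back of the handle) to the lip's tip at x = 115 mm. Handle block from z = 53 to 119 mm on a narrower neck.
- scoop_grip (a point): Where to grip the scoop: on the upright black handle's axis, 90 mm above the scoop's underside; the handle is 24 mm thick along the scoop's x and 36 mm along its y, its top is 29 mm above this point.
- scoop_pan (a point): Middle of the scoop's pan, 55 mm ahead of the handle axis and 12 mm above the underside. Flat pan from x = 12 to 95 mm, floor 3 mm thick, side walls 3 mm thick, 39 mm high at the rear falling to 22 mm at x = 80 mm where they end, rear wall 42 mm high.
- scoop_lip (a point): Middle of the scoop's front tip edge, 115 mm ahead of the handle axis, level with the underside. The thin wedge lip rises from here to a 6 mm high ridge at x = 93 mm, over which the balls roll into the pan and which keeps them in.
- scale: Grey counting scale, 200 x 190 mm, 45 mm high body with a flat steel pan on top, fixed. Origin at the centre of its underside; its display lies at its -x side.
- scale_pan (a point): Centre of the top face of the scale's steel pan (150 x 180 mm), 61 mm above the bench.
- grease_jar: Bystander: jar with a red cap, 60 mm in diameter, 75 mm high; origin at the centre of its underside. Leave alone.
- screwdriver: Bystander: screwdriver with a red handle lying on the bench, 200 mm long, origin under its middle. Leave alone.
- carton: Bystander: cardboard carton 110 x 80 x 60 mm, origin at the centre of its underside. Leave alone.
- ball0_center (a point): One of six identical orange balls of smooth, slippery plastic, 24 mm in diameter, 12 g, free to roll, at rest on the bin floor in its far (+x) half at the start; this point is its centre.
- ball1_center (a point): Centre of another such orange ball, as ball0_center.
- ball2_center (a point): Centre of another such orange ball, as ball0_center.
- ball3_center (a point): Centre of another such orange ball, as ball0_center.
- ball4_center (a point): Centre of another such orange ball, as ball0_center.
- ball5_center (a point): Centre of another such orange ball, as ball0_center.
Not all that is in view belongs to the job. Of the things that look like the scoop, the smallest one is meant.

How it is judged (in metres and radians):
On the way:
1. At least three balls ride in the scoop, lifted clear above the bin ((distance between each of ball0_center, ball1_center, ball2_center and scoop_pan below 0.055 m or distance between each of ball0_center, ball1_center, ball3_center and scoop_pan below 0.055 m or distance between each of ball0_center, ball1_center, ball4_center and scoop_pan below 0.055 m or distance between each of ball0_center, ball1_center, ball5_center and scoop_pan below 0.055 m or distance between each of ball0_center, ball2_center, ball3_center and scoop_pan below 0.055 m or distance between each of ball0_center, ball2_center, ball4_center and scoop_pan below 0.055 m or distance between each of ball0_center, ball2_center, ball5_center and scoop_pan below 0.055 m or distance between each of ball0_center, ball3_center, ball4_center and scoop_pan below 0.055 m or distance between each of ball0_center, ball3_center, ball5_center and scoop_pan below 0.055 m or distance between each of ball0_center, ball4_center, ball5_center and scoop_pan below 0.055 m or distance between each of ball1_center, ball2_center, ball3_center and scoop_pan below 0.055 m or distance between each of ball1_center, ball2_center, ball4_center and scoop_pan below 0.055 m or distance between each of ball1_center, ball2_center, ball5_center and scoop_pan below 0.055 m or distance between each of ball1_center, ball3_center, ball4_center and scoop_pan below 0.055 m or distance between each of ball1_center, ball3_center, ball5_center and scoop_pan below 0.055 m or distance between each of ball1_center, ball4_center, ball5_center and scoop_pan below 0.055 m or distance between each of ball2_center, ball3_center, ball4_center and scoop_pan below 0.055 m or distance between each of ball2_center, ball3_center, ball5_center and scoop_pan below 0.055 m or distance between each of ball2_center, ball4_center, ball5_center and scoop_pan below 0.055 m or distance between each of ball3_center, ball4_center, ball5_center and scoop_pan below 0.055 m) and height (world z) of scoop_pan above 0.075 m and contact force between scoop and bin below 0.1 N and contact force between the fingers and scoop above 1 N), for 0.2 s.
At the end, for the whole second after the job is handed in: At least 3 balls within 55 mm of the scoop pan's middle, the rest in the bin; the gripper holds the scoop, pan middle within 50 mm (horizontally) of the scale pan's centre, underside 50 to 170 mm above it, level within 0.17 rad, still, touching nothing else ((distance between each of ball0_center, ball1_center, ball2_center and scoop_pan below 0.055 m or distance between each of ball0_center, ball1_center, ball3_center and scoop_pan below 0.055 m or distance between each of ball0_center, ball1_center, ball4_center and scoop_pan below 0.055 m or distance between each of ball0_center, ball1_center, ball5_center and scoop_pan below 0.055 m or distance between each of ball0_center, ball2_center, ball3_center and scoop_pan below 0.055 m or distance between each of ball0_center, ball2_center, ball4_center and scoop_pan below 0.055 m or distance between each of ball0_center, ball2_center, ball5_center and scoop_pan below 0.055 m or distance between each of ball0_center, ball3_center, ball4_center and scoop_pan below 0.055 m or distance between each of ball0_center, ball3_center, ball5_center and scoop_pan below 0.055 m or distance between each of ball0_center, ball4_center, ball5_center and scoop_pan below 0.055 m or distance between each of ball1_center, ball2_center, ball3_center and scoop_pan below 0.055 m or distance between each of ball1_center, ball2_center, ball4_center and scoop_pan below 0.055 m or distance between each of ball1_center, ball2_center, ball5_center and scoop_pan below 0.055 m or distance between each of ball1_center, ball3_center, ball4_center and scoop_pan below 0.055 m or distance between each of ball1_center, ball3_center, ball5_center and scoop_pan below 0.055 m or distance between each of ball1_center, ball4_center, ball5_center and scoop_pan below 0.055 m or distance between each of ball2_center, ball3_center, ball4_center and scoop_pan below 0.055 m or distance between each of ball2_center, ball3_center, ball5_center and scoop_pan below 0.055 m or distance between each of ball2_center, ball4_center, ball5_center and scoop_pan below 0.055 m or distance between each of ball3_center, ball4_center, ball5_center and scoop_pan below 0.055 m) and (distance between ball0_center and scoop_pan below 0.055 m or (x of ball0_center in the frame of bin between -0.118 and 0.118 m and y of ball0_center in the frame of bin between -0.051 and 0.051 m and z of ball0_center in the frame of bin between 0.012 and 0.045 m)) and (distance between ball1_center and scoop_pan below 0.055 m or (x of ball1_center in the frame of bin between -0.118 and 0.118 m and y of ball1_center in the frame of bin between -0.051 and 0.051 m and z of ball1_center in the frame of bin between 0.012 and 0.045 m)) and (distance between ball2_center and scoop_pan below 0.055 m or (x of ball2_center in the frame of bin between -0.118 and 0.118 m and y of ball2_center in the frame of bin between -0.051 and 0.051 m and z of ball2_center in the frame of bin between 0.012 and 0.045 m)) and (distance between ball3_center and scoop_pan below 0.055 m or (x of ball3_center in the frame of bin between -0.118 and 0.118 m and y of ball3_center in the frame of bin between -0.051 and 0.051 m and z of ball3_center in the frame of bin between 0.012 and 0.045 m)) and (distance between ball4_center and scoop_pan below 0.055 m or (x of ball4_center in the frame of bin between -0.118 and 0.118 m and y of ball4_center in the frame of bin between -0.051 and 0.051 m and z of ball4_center in the frame of bin between 0.012 and 0.045 m)) and (distance between ball5_center and scoop_pan below 0.055 m or (x of ball5_center in the frame of bin between -0.118 and 0.118 m and y of ball5_center in the frame of bin between -0.051 and 0.051 m and z of ball5_center in the frame of bin between 0.012 and 0.045 m)) and horizontal distance between scoop_pan and scale_pan below 0.05 m and z of scoop in the frame of scale_pan between 0.05 and 0.17 m and angle between scoop's own z axis and vertical below 0.17 rad and linear speed of scoop below 0.03 m/s and angular speed of scoop below 0.15 rad/s and contact force between the fingers and scoop above 1 N and contact force between scoop and bin below 0.1 N and contact force between scoop and scale below 0.1 N); the arm keeps its last pose, push and grip.
It fails at once if a ball is touched by the gripper (contact force between the fingers and ball0 above 0.3 N or contact force between the fingers and ball1 above 0.3 N or contact force between the fingers and ball2 above 0.3 N or contact force between the fingers and ball3 above 0.3 N or contact force between the fingers and ball4 above 0.3 N or contact force between the fingers and ball5 above 0.3 N).
It fails at once if a bystander is disturbed (distance of any of grease_jar, screwdriver, carton from where it was at the start of the episode above 0.03 m).
It also fails if it takes over 61 s, if anything falls off the work surface, if the arm or the gripper's body presses on something with over 40 N, if the wrist force passes 120 N, or if a joint passes its speed limit or range.

## Robot

A 6-joint arm with a two-finger parallel gripper is mounted at the origin on the work surface. World frame = base frame: x ahead of the robot, y to its left, z up, the work surface at z = 0. Lengths are in m, angles in degrees, forces in N, time in s.
With the tool pointing down it reaches from about 0.375 to 0.75 m from the base axis. Payload 9 kg.
Tool frame: the origin (TCP) lies at the very end of the fingers, on their centre line; the grasp point (between the pads) lies 19 mm behind it (robot.pinch_z is the distance from the TCP to the grasp point, in m); z points along the fingers, y is the direction in which the jaws open and shut (so a half turn about z gives the same grasp; the last joint's range is limited). The gripper opens to 85 mm and grips with 20 to 120 N. Pads are 22 mm wide; open, the fingers measure 114 mm over their backs; the gripper's body (76 mm by 85 mm) begins 54 mm behind the grasp point. The pads swing forward as they close: fully open they stand 13 mm farther back than shut.
Start: joints at [54.735, 5.964, 5.575, 89.605, 0, 77.527], TCP at [0.232, 0.553, 0.231] pointing down, gripper open.
Joint ranges: [-171.21, 171.21], [-48.23, 106.86], [-62.78, 66.21], [-105.2, 120.99], [-86.42, 89.51], [-180, 180]. Speed limits (degrees/s): [127.2, 127.2, 147.25, 180, 180, 180].

## Interface

Orientations are given as [roll, pitch, yaw] about the fixed x, y, z axes, in that order (R = Rz(yaw) Ry(pitch) Rx(roll)).
In Python, from station import robot gives the robot as it stands. Calls block until the motion is done:
- robot.move_pose(position, orientation): joint-space move of the TCP to a pose.
- robot.servo_line(position, ori=None, v=0.15): straight line of the TCP; ori=None keeps the orientation; v is the mean speed in m/s.
- robot.movej(angles): joint-space move.
- robot.open() and robot.grab(force=None): open the fingers fully, or close them until they stop; force is the grip in N (None keeps the last).
- robot.dwell(seconds).
- robot.inverse_kinematics(position, orientation): joint angles nearest the present ones, or None.
- robot.read_camera(name): name is "scene" or "top"; returns a dict with "color" (384x512x3 uint8, blue, green, red), "camera_matrix" (3x3 intrinsics, pixels), "k1" (the pictures are not rectified: a ray, as slopes to the right and down, at radius r is drawn at 1 + k1 r^2 times it, then the intrinsics apply), "rvec" (rotation vector, rad) and "tvec" (3), from world to camera coordinates, as OpenCV has them. Camera axes: x right, y down, z forward; pixel columns grow to the right and rows downward; lengths in m; the calibration is good to about 2 mm. A picture is of the moment at which its call begins. There is no depth.
A pose or a line that the arm cannot do raises robot.Unreachable and nothing moves.
- robot.close_job(): hands the job in, once; it reports no verdict.
Readings, each from a call of its own:
- robot.current_time_s(): time.
- robot.current_q(): joint angles.
- robot.current_joint_vel(): joint speeds.
- robot.current_tau(): joint torques, N m.
- robot.current_ee_pos(): TCP position.
- robot.current_orientation(): TCP orientation.
- robot.current_contact_force(): force on the tool from outside, world axes, zero at the start.
- robot.current_torque(): the same for the moment, N m.
- robot.current_finger_gap(): finger opening in m.
Only numpy, scipy, OpenCV 4.12 (cv2) and the standard library are available. Lean on these libraries where they do the work, as an engineer would, in place of code of your own. Each camera call takes 0.05 s, during which the arm holds its last target. There are 200 camera calls.

## Working session

There is one attempt and no reset: what is moved stays moved. The work goes in short steps, each a Python script; the robot and the scene stay as the last script left them, time stands still between calls to the robot, and variables do not carry over. Pictures are saved under pics/ and viewed, about 8 in all and at most 12, crops included, and the job is handed in when it is done.

```bash
mkdir -p pics; ls
python3 - <<'E'
from station import robot
import cv2,numpy as np
for n in("scene","top"):
    c=robot.read_camera(n); cv2.imwrite(f"pics/{n}0.png",c["color"])
    R=cv2.Rodrigues(np.array(c["rvec"],float))[0]; print(n,c["camera_matrix"],c["k1"],-R.T@np.array(c["tvec"]),R[2])
print(robot.current_time_s(),robot.current_orientation())
E
```

```text
pics
scene [[361.34617236   0.         250.44603773]
 [  0.         361.34617236 194.07936437]
 [  0.           0.           1.        ]] 0.021661762155544138 [ 1.22749773 -0.39177264  1.02264558] [-0.55741151  0.31559496 -0.76791421]
top [[404.89057119   0.         251.16901717]
 [  0.         404.89057119 190.75625053]
 [  0.           0.           1.        ]] 0.005259094857700795 [4.49527449e-01 4.88106266e-04 1.15483040e+00] [ 9.04070094e-02 -9.32313928e-04 -9.95904465e-01]
0.1 [-1.79933037e+02 -1.57195477e-02  1.57207769e+02]
```

View pics/top0.png

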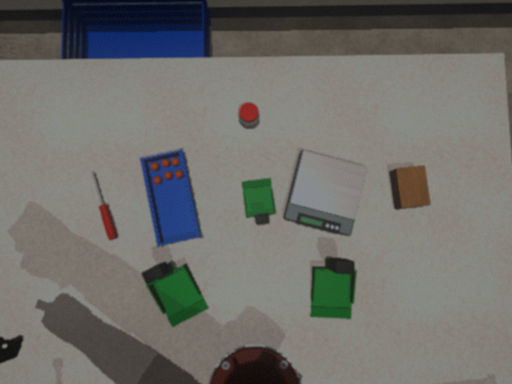

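View pics/scene0.png

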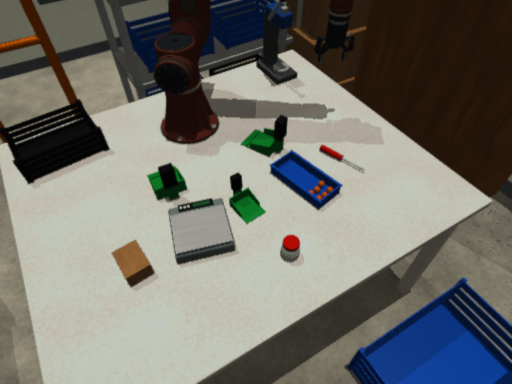

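```bash
cat > h.py <<'E'
import cv2,numpy as np
from station import robot
def cam(n):
    c=robot.read_camera(n); c["R"]=cv2.Rodrigues(np.array(c["rvec"],float))[0]; c["C"]=-c["R"].T@np.array(c["tvec"],float).ravel(); return c
def ray(c,uv):
    uv=np.atleast_2d(np.array(uv,float)).reshape(-1,1,2)
    n=cv2.undistortPoints(uv,c["camera_matrix"],np.array([c["k1"],0,0,0.])).reshape(-1,2)
    return np.c_[n,np.ones(len(n))]@c["R"]
def onz(c,uv,z):
    d=ray(c,uv); z=np.broadcast_to(z,len(d)); return c["C"]+d*((z-c["C"][2])/d[:,2])[:,None]
def two(c1,p1,c2,p2):
    A=[];b=[]
    for c,p in((c1,p1),(c2,p2)):
        d=ray(c,p)[0]; d/=np.linalg.norm(d); P=np.eye(3)-np.outer(d,d); A.append(P); b.append(P@c["C"])
    x=np.linalg.lstsq(np.vstack(A),np.hstack(b),rcond=None)[0]; return x
def mask(c,lo,hi): return cv2.inRange(cv2.cvtColor(c["color"],cv2.COLOR_BGR2HSV),np.array(lo),np.array(hi))
GREEN=((45,120,25),(75,255,255)); BLUE=((105,120,30),(130,255,255)); ORANGE=((0,140,60),(20,255,255))
def blobs(m,amin):
    cs=cv2.findContours(m,cv2.RETR_EXTERNAL,cv2.CHAIN_APPROX_NONE)[0]
    return [k for k in cs if cv2.contourArea(k)>=amin]
E
python3 - <<'E'
from h import *
t=cam("top"); s=cam("scene")
for k in blobs(mask(t,*GREEN),50):
    r=cv2.minAreaRect(k); print("green",np.round(r[0]),np.round(r[1],1),round(r[2],1),np.round(onz(t,cv2.boxPoints(r),0.02)[:,:2],3).tolist())
for k in blobs(mask(t,*BLUE),500):
    r=cv2.minAreaRect(k)
    if r[0][1]>100: print("blue",r,np.round(onz(t,cv2.boxPoints(r),0.045)[:,:2],3).tolist())
def crop(c,x,y,w,h,f): return cv2.resize(c["color"][y:y+h,x:x+w],None,fx=f,fy=f,interpolation=cv2.INTER_CUBIC)
a=crop(t,130,140,250,190,3); 
cv2.imwrite("pics/cropT.png",np.clip(a*1.5,0,255).astype(np.uint8))
a=crop(s,140,110,210,155,3.8); cv2.imwrite("pics/cropS.png",np.clip(a*1.4,0,255).astype(np.uint8))
E
```

```text
green [332. 293.] [39.2 48.3] 3.6 [[0.208, -0.159], [0.338, -0.171], [0.33, -0.279], [0.2, -0.266]]
green [177. 296.] [50.  41.7] 60.5 [[0.298, 0.291], [0.353, 0.191], [0.234, 0.124], [0.181, 0.223]]
green [258. 197.] [34.2 27.8] 82.9 [[0.578, 0.024], [0.586, -0.054], [0.491, -0.064], [0.482, 0.013]]
blue ((169.88461303710938, 197.42308044433594), (89.03672790527344, 43.53778076171875), 78.69007110595703) [[0.646, 0.307], [0.668, 0.188], [0.426, 0.141], [0.405, 0.257]]
```

View pics/cropT.png

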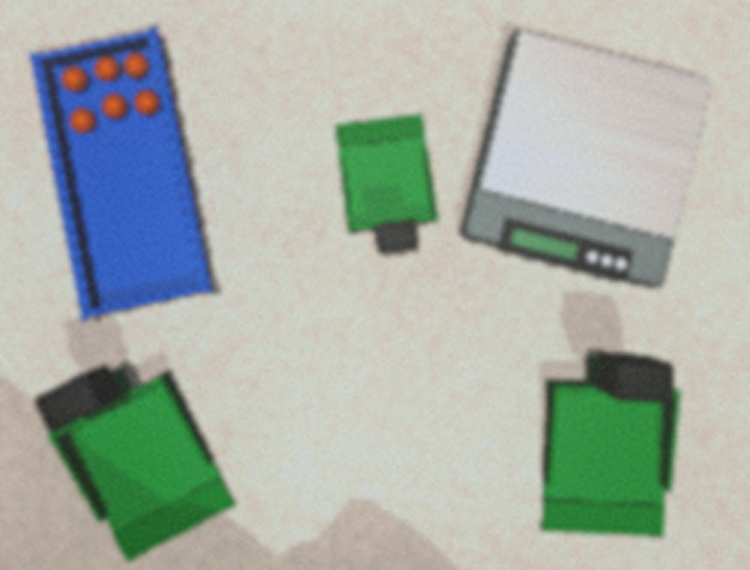

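View pics/cropS.png

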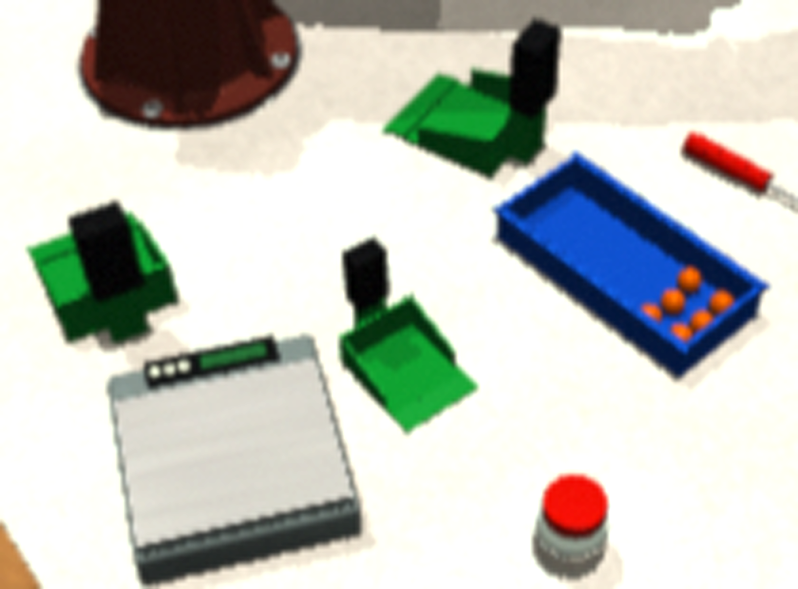

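The three scoops in the top view are at (258,197), (177,296) and (332,293), with widths of about 80, 120 and 108 mm. The middle one at (258,197) is the smallest and fits the 84 mm given, and both crops confirm it. The bin is at (170,197) and its balls lie at the top (far) end. The steel pan's corners are at about (301,149), (366,167), (352,220) and (292,203).

Run:
```python
from h import *
t=cam("top"); s=cam("scene")
def dark(c,x,y,w,h):
    m=mask(c,(0,0,0),(179,255,50)); g=mask(c,*GREEN); m[g>0]=0; z=np.zeros_like(m); z[y:y+h,x:x+w]=m[y:y+h,x:x+w]; return max(blobs(z,5),key=cv2.contourArea)
kt=dark(t,245,205,35,30); rt=cv2.minAreaRect(kt); print("handle top",rt, onz(t,rt[0],[.119]))
for z in(.119,.09,): print(z,np.round(onz(t,cv2.boxPoints(rt),z)[:,:2],3).tolist())
ks=dark(s,222,165,30,30); print("scene handle bbox",cv2.boundingRect(ks)); 
M=cv2.moments(ks); us=(M["m10"]/M["m00"],M["m01"]/M["m00"]); print(us,"two-view centre",two(t,rt[0],s,us))
lip=onz(t,[(242.3,182.3),(270.3,178.3)],0.); print("lip",lip,lip.mean(0))
pan=onz(t,[(301,149.3),(366,166.7),(351.7,220),(291.7,203.3)],.061); print("pan",pan.mean(0),np.linalg.norm(np.diff(pan,axis=0),axis=1), np.degrees(np.arctan2(*(pan[0]-pan[3])[1::-1])))
yaw=np.radians(11.4); Rb=np.array([[np.cos(yaw),-np.sin(yaw)],[np.sin(yaw),np.cos(yaw)]]); bc=np.array([.5357,.2262])
for k in blobs(mask(t,*ORANGE),8):
    (u,v),_=cv2.minEnclosingCircle(k)
    if 100<v<220 and 140<u<200:
        p=onz(t,(u,v),.018)[0]; print("ball",np.round((u,v)),np.round(p,3),"bin",np.round(Rb.T@(p[:2]-bc),3))
# overlay check of bin rim + floor
im=[]
for c,(x,y,w,h) in((t,(130,140,80,115)),(s,(260,140,90,75))):
    f=4; a=cv2.resize(c["color"],None,fx=f,fy=f,interpolation=cv2.INTER_CUBIC); a=np.clip(a*1.5,0,255).astype(np.uint8)
    for (hx,hy,z,col) in((.1235,.056,.045,(0,255,255)),(.1175,.05,.006,(255,255,255))):
        P=np.array([[*(Rb@np.array(q)+bc),z] for q in((hx,hy),(hx,-hy),(-hx,-hy),(-hx,hy))])
        uv=cv2.projectPoints(P,np.array(c["rvec"],float),np.array(c["tvec"],float),c["camera_matrix"],np.array([c["k1"],0,0,0.]))[0]
        cv2.polylines(a,[np.int32(uv*f+f/2)],True,col,1)
    a=a[y*f:(y+h)*f,x*f:(x+w)*f]; im.append(cv2.copyMakeBorder(a,0,460-a.shape[0],0,4,cv2.BORDER_CONSTANT))
cv2.imwrite("pics/bin.png",np.hstack(im))
for p in ((.46,0,.1),(.44,.2,.12),(.54,.23,.12)):
  for y in(-90,90): print(p,y,robot.inverse_kinematics(p,[180,0,y+9]))
```

```text
handle top ((261.8500061035156, 218.44998168945312), (7.9195966720581055, 11.455129623413086), 81.8698959350586) [[ 0.47217633 -0.02670423  0.119     ]]
0.119 [[0.48, -0.011], [0.484, -0.04], [0.464, -0.042], [0.46, -0.013]]
0.09 [[0.481, -0.011], [0.485, -0.041], [0.464, -0.044], [0.461, -0.014]]
scene handle bbox (231, 174, 11, 18)
(235.79393939393938, 182.25575757575757) two-view centre [ 0.47401531 -0.02537244  0.08599138]
lip [[ 0.57909726  0.02449542  0.        ]
 [ 0.58946924 -0.05605541  0.        ]] [ 0.58428325 -0.01578     0.        ]
pan [ 0.56242906 -0.20822412  0.061     ] [0.18303337 0.15096132 0.16735502] -11.09913787943451
ball [157. 180.] [0.587 0.265 0.018] bin [0.058 0.028]
ball [168. 175.] [0.601 0.235 0.018] bin [ 0.066 -0.005]
ball [178. 174.] [0.605 0.204 0.018] bin [ 0.063 -0.035]
ball [154. 166.] [0.627 0.274 0.018] bin [0.099 0.029]
ball [174. 162.] [0.639 0.216 0.018] bin [ 0.099 -0.031]
ball [165. 162.] [0.638 0.242 0.018] bin [ 0.103 -0.005]
(0.46, 0, 0.1) -90 [ -16.3640289   -18.3216887   -30.77825089   77.54343781    0.
 -115.3640289 ]
(0.46, 0, 0.1) 90 [-16.3640289  -18.3216887  -30.77825089  77.54343781   0.
  64.6359711 ]
(0.44, 0.2, 0.12) -90 [  8.89008263 -14.31784679 -25.3757433   78.9421035    0.
 -90.10991737]
(0.44, 0.2, 0.12) 90 [  8.89008263 -14.31784679 -25.3757433   78.9421035    0.
  89.89008263]
(0.54, 0.23, 0.12) -90 [ 10.31404899   4.18757797  -7.87020894  77.9422131    0.
 -88.68595101]
(0.54, 0.23, 0.12) 90 [10.31404899  4.18757797 -7.87020894 77.9422131   0.         91.31404899]
```

View pics/bin.png

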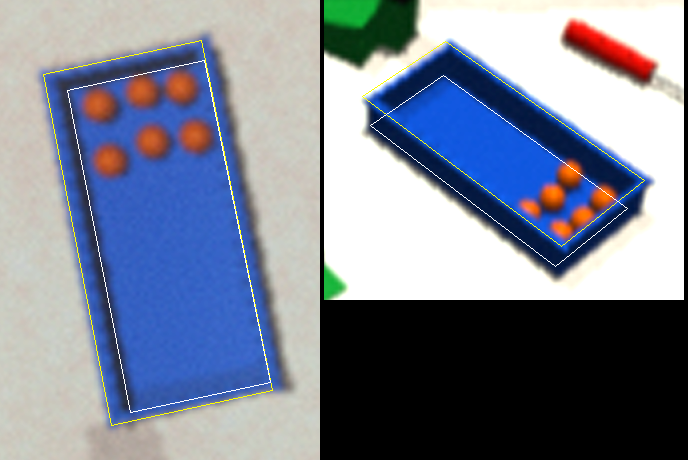

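Run:
```python
from h import *
yaw=np.radians(11.4); Rb=np.array([[np.cos(yaw),-np.sin(yaw)],[np.sin(yaw),np.cos(yaw)]]); bc=np.array([.5357,.2262])
for n in("top","scene"):
    c=cam(n)
    for k in blobs(mask(c,*BLUE),400):
        p=onz(c,k.reshape(-1,2),.045)[:,:2]
        if np.linalg.norm(p.mean(0)-bc)>.06: continue
        q=(p-bc)@Rb
        for name,i,v in(("y+",1,.056),("x-",0,-.1235),("x+",0,.1235),("y-",1,-.056)):
            j=1-i; lim=(.1,.04)[i==0]
            sel=(abs(q[:,i]-v)<.012)&(abs(q[:,j])<lim)
            if sel.sum()>8:
                f=np.polyfit(q[sel,j],q[sel,i],1); print(n,name,sel.sum(),"offset mm",round((f[1]-v)*1e3,1),"slope deg",round(np.degrees(np.arctan(f[0])),2))
y=6.5; o=[180,0,90+y]
print(robot.current_time_s()); robot.move_pose([.472,-.027,.17],o); robot.servo_line([.472,-.027,.071],v=.12)
print(robot.current_contact_force()); robot.grab(80); print(robot.current_finger_gap(),robot.current_ee_pos(),robot.current_contact_force(),robot.current_time_s())
```

```text
top y+ 71 offset mm -1.4 slope deg 0.11
top x- 29 offset mm 3.3 slope deg -0.73
top x+ 28 offset mm -2.8 slope deg 0.03
top y- 71 offset mm -5.3 slope deg 0.14
scene y+ 40 offset mm 1.8 slope deg 0.2
scene x- 16 offset mm 7.4 slope deg -0.68
0.4
[ 0.15000784 -0.64439042  0.04159492]
0.02353389054831428 [ 0.47242469 -0.02710306  0.07137563] [1.86136884 1.1547319  2.20468862] 4.2167
```

```bash
cat >> h.py <<'E'
from scipy.spatial.transform import Rotation as Ro
YAW=11.5; BC=np.array([.5360,.2265])
H=.0714
def pose(p,yaw,tilt):   # scoop origin p (world), tilt>0 lifts the lip
    Rs=Ro.from_euler("xyz",[0,-tilt,yaw],degrees=True); Rt=Rs*Ro.from_euler("xyz",[180,0,90],degrees=True)
    return np.array(p)+Rs.apply([0,0,H]), Rt.as_euler("xyz",degrees=True)
def binp(x,y,z):        # bin frame -> world
    return np.r_[BC+Ro.from_euler("z",YAW,degrees=True).apply([x,y,0])[:2],z]
def line(p,yaw,tilt,v=.15):
    a,o=pose(p,yaw,tilt); robot.servo_line(a,o,v=v)
def st(): print(np.round(robot.current_ee_pos(),4),np.round(robot.current_orientation(),2),"F",np.round(robot.current_contact_force(),2),"T",np.round(robot.current_torque(),3),"gap",round(robot.current_finger_gap(),4),"t",round(robot.current_time_s(),2))
E
python3 - <<'E'
from h import *
line([.472,-.027,.09],6.5,0,.15); st()
line(binp(-.098,0,.085),YAW,0,.25); robot.dwell(.2); st()
t=cam("top"); s=cam("scene")
for k in blobs(mask(t,*GREEN),100):
    r=cv2.minAreaRect(k); 
    p=onz(t,cv2.boxPoints(r),.085)[:,:2]
    if r[0][1]<260 and r[0][0]<230: print("green",r,np.round((p-BC)@Ro.from_euler("z",YAW,degrees=True).as_matrix()[:2,:2],4).tolist())
a=cv2.resize(t["color"][140:260,120:240],None,fx=4,fy=4,interpolation=cv2.INTER_CUBIC); b=cv2.resize(s["color"][80:220,240:360],None,fx=3.4,fy=480/140,interpolation=cv2.INTER_CUBIC)
cv2.imwrite("pics/over.png",np.clip(np.hstack([a[:,:390],b])*1.5,0,255).astype(np.uint8))
E
```

```text
[ 0.4715 -0.0268  0.1603] [-1.7992e+02 -4.0000e-02  9.6500e+01] F [-0.   -0.32 -1.17] T [0.037 0.036 0.017] gap 0.0233 t 4.97
[0.4403 0.2061 0.1564] [1.7999e+02 1.0000e-02 1.0140e+02] F [-0.24 -0.77 -0.5 ] T [ 0.004  0.014 -0.006] gap 0.0231 t 6.26
green ((168.7115478515625, 208.55770874023438), (37.45817947387695, 30.98634910583496), 78.69007110595703) [[0.0162, 0.0392], [0.0148, -0.0426], [-0.0846, -0.0423], [-0.0831, 0.0389]]
```

View pics/over.png

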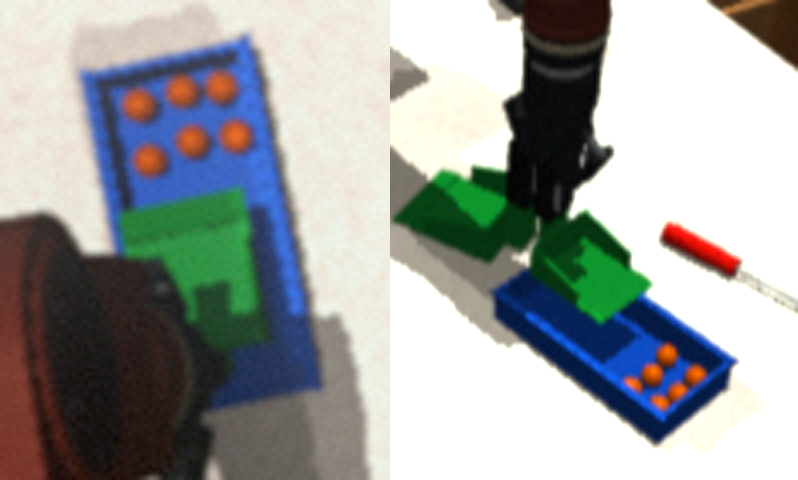

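The scoop hangs level over the bin. Its lip is at bin x = 16 mm, as planned, and 1.7 mm to the right of centre, so I'll shift it by that much. Now I'll lower it to the bin floor, watching the force.

Run:
```python
from h import *
line(binp(-.096,.0015,.085),YAW,0,.1); line(binp(-.096,.0015,.012),YAW,0,.12); robot.dwell(.1); st()
f0=robot.current_contact_force()
for z in (.0095,.008,.007,.006,.005):
    line(binp(-.096,.0015,z),YAW,0,.03); robot.dwell(.1); st()
    if robot.current_contact_force()[2]-f0[2]>1.5: break
print("z",z)
```

```text
[0.4424 0.209  0.0845] [179.9   0.  101.5] F [-0.21 -0.03 -0.59] T [-0.039 -0.05   0.063] gap 0.0235 t 7.47
[0.4417 0.2088 0.081 ] [179.99   0.   101.5 ] F [ 0.44 -0.4  -1.3 ] T [-0.068  0.039  0.007] gap 0.0229 t 7.82
[0.4416 0.2088 0.0794] [-180.     0.   101.5] F [ 0.75 -0.6  -1.42] T [0.003 0.014 0.008] gap 0.0228 t 8.17
[0.4416 0.2089 0.0784] [-180.    -0.   101.5] F [-0.49  0.37 -0.95] T [-0.043  0.045  0.002] gap 0.0232 t 8.52
[0.4416 0.2088 0.0774] [180.    0.  101.5] F [-0.24 -0.74 -0.81] T [ 0.023  0.031 -0.05 ] gap 0.0231 t 8.87
[0.4418 0.2089 0.0774] [1.7997e+02 1.0000e-02 1.0150e+02] F [-2.79 -1.49  7.69] T [-0.187  0.865 -0.01 ] gap 0.0226 t 9.22
z 0.005
```

```bash
cat >> h.py <<'E'
def snap(name):
    t=cam("top"); s=cam("scene")
    a=cv2.resize(t["color"][135:255,125:220],None,fx=4,fy=4,interpolation=cv2.INTER_CUBIC); b=cv2.resize(s["color"][110:220,260:360],None,fx=4.1,fy=480/110,interpolation=cv2.INTER_CUBIC)
    cv2.imwrite(f"pics/{name}.png",np.clip(np.hstack([a,b])*1.5,0,255).astype(np.uint8)); return t,s
E
python3 - <<'E'
from h import *
line(binp(-.096,.0015,.0065),YAW,0,.03)
line(binp(-.03,.0015,.0065),YAW,0,.1); st()
for x in (-.02,-.012,-.006,-.002):
    line(binp(x,.0015,.0065),YAW,0,.06); st()
    f=robot.current_contact_force()
    if np.hypot(*f[:2])>15: print("stop"); break
snap("push")
E
```

```text
[0.5057 0.2219 0.0776] [-179.95   -0.    101.5 ] F [-0.42  0.07 -0.92] T [-0.024  0.034 -0.018] gap 0.0234 t 10.28
[0.5161 0.224  0.078 ] [180.   -0.  101.5] F [ 0.44 -0.47 -1.37] T [-0.006  0.08   0.007] gap 0.0228 t 10.59
[0.524  0.2256 0.0778] [-179.99    0.    101.5 ] F [ 0.18  0.02 -1.3 ] T [ 0.033  0.077 -0.015] gap 0.0234 t 10.88
[0.5298 0.2268 0.0778] [-179.99   -0.    101.5 ] F [-0.08 -1.4  -1.82] T [ 0.008  0.106 -0.009] gap 0.023 t 11.12
[0.534  0.2276 0.0779] [179.98   0.   101.5 ] F [ 0.28 -0.57 -1.37] T [-0.023  0.114  0.042] gap 0.023 t 11.38
```

View pics/push.png

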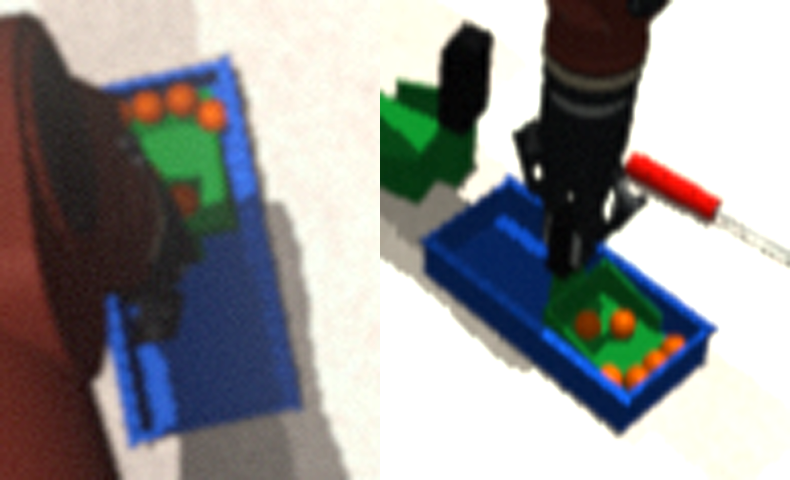

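Two balls are in the pan, and four are on the wedge against the far wall. I'll tilt the scoop back with the lip at the wall, so the wedge's 15° slope reverses and those balls roll in. The rim still holds them while this happens. Then I'll back off and lower the tilt inside the bin.

```bash
cat >> h.py <<'E'
def tiltp(lipx,y,z0,th,v):
    r=np.radians(th); line(binp(lipx-.115*np.cos(r),y,z0+.012*np.sin(r)),YAW,th,v)
E
python3 - <<'E'
from h import *
for th in (4,8,11,13,15,17):
    tiltp(.114,.0015,.0065,th,.04); f=robot.current_contact_force(); print(th,np.round(f,1),round(robot.current_time_s(),2))
    if np.linalg.norm(f)>18: print("stop"); break
robot.dwell(.6); st(); snap("tilt")
E
```

```text
4 [-0.3 -0.  -0.8] 11.74
8 [ 0.2 -0.1 -2.1] 12.01
11 [-0.6 -0.4 -1.8] 12.26
13 [-0.  -0.1 -1.9] 12.51
15 [-0.1  0.2 -1.1] 12.76
17 [-0.6  0.3 -0.9] 13.01
[0.5192 0.2246 0.0783] [163.01  -0.   101.5 ] F [-0.25  0.1  -2.01] T [-0.106  0.458 -0.009] gap 0.0232 t 13.61
```

View pics/tilt.png

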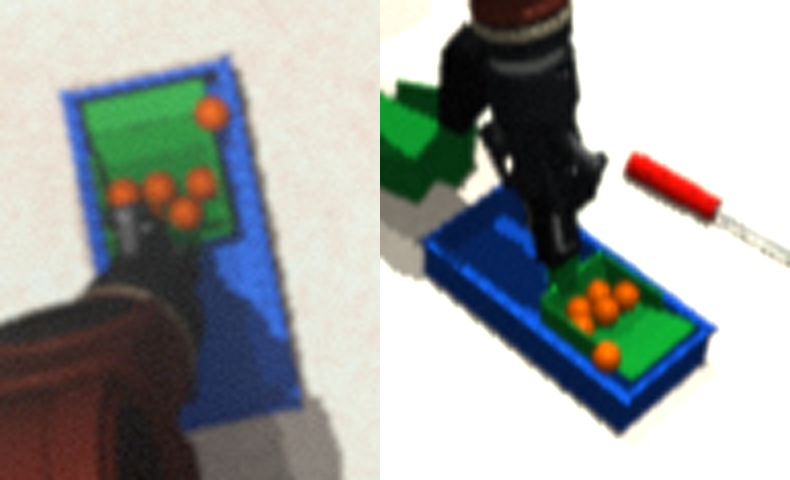

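Five balls are in the pan. One, at the right on the ridge, is caught on the front edge of the side wall. I'll lower the tilt and back off so it drops into the bin, then look before lifting.

Run:
```python
from h import *
for th in (13,10,8): tiltp(.114,.0015,.0065,th,.04)
robot.dwell(.3)
z=.0065+.012*np.sin(np.radians(8)); line(binp(-.055,.0015,z),YAW,8,.08); robot.dwell(.5); st(); snap("back")
```

```text
[0.4721 0.215  0.0789] [172.   -0.  101.5] F [-0.45  0.99 -2.44] T [-0.097  0.208  0.059] gap 0.0232 t 16.12
```

View pics/back.png

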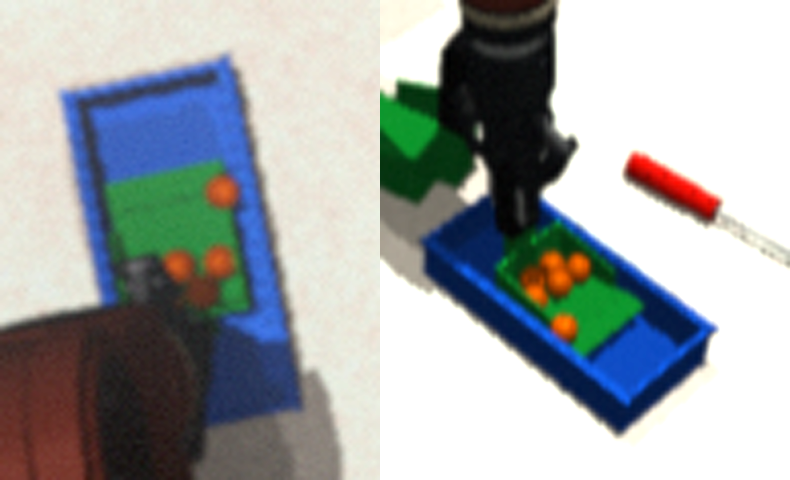

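The sixth ball still sits on the ridge against the front edge of the right side wall, at top-crop (221,190). I'll shift the scoop toward the bin's right wall so that wall nudges the ball inward, then tilt again to roll it in.

Run:
```python
from h import *
ey=Ro.from_euler("z",YAW,degrees=True).apply([0,1,0])
def hold(y,th,v=.04): line(binp(-.055,y,.0065+.012*np.sin(np.radians(th))),YAW,th,v)
f0=ey@robot.current_contact_force(); ys=.0015
for y in (-.002,-.004,-.0055,-.0065,-.0075):
    hold(y,8,.03); robot.dwell(.1); f=ey@robot.current_contact_force()-f0; print(y,round(f,2)); ys=y
    if f>3.5: ys=y+.0015; hold(ys,8,.03); break
for th in (11,14,17): hold(ys,th)
robot.dwell(.5)
for th in (13,8): hold(ys,th)
hold(.0015,8,.03); robot.dwell(.3); st(); snap("nudge")
```

```text
-0.002 0.03
-0.004 -0.54
-0.0055 -0.33
-0.0065 -0.13
-0.0075 0.47
[0.4721 0.2149 0.0789] [172.    -0.   101.49] F [-0.93  0.   -1.92] T [-0.065  0.284 -0.01 ] gap 0.0231 t 20.62
```

View pics/nudge.png

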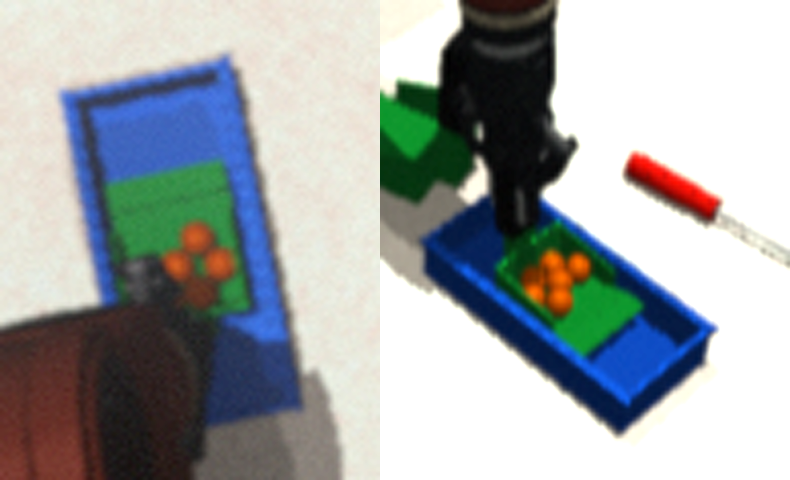

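All six balls now lie well inside the pan. I'll lift and carry.

Run:
```python
from h import *
z=.0065+.012*np.sin(np.radians(8))
line(binp(-.055,.0015,z+.02),YAW,8,.04); line(binp(-.055,.0015,.165),YAW,8,.08); robot.dwell(.5); st()
P=np.array([.5624,-.2082]); u=Ro.from_euler("z",YAW,degrees=True).apply([.055,0,0])[:2]
g=np.r_[P-u,.165]; line(g,YAW,8,.1); st()
line(g,YAW,4,.02); robot.dwell(.8); st(); print(robot.current_joint_vel().round(3) if hasattr(robot.current_joint_vel(),'round') else robot.current_joint_vel())
t=cam("top"); s=cam("scene")
print("orange left in bin",sum(cv2.contourArea(k) for k in blobs(mask(t,*ORANGE)[140:260,135:210],3)))
k=max((k for k in blobs(mask(t,*GREEN),100) if cv2.boundingRect(k)[1]+cv2.boundingRect(k)[3]<258),key=cv2.contourArea); r=cv2.minAreaRect(k); print("green",r,np.round(onz(t,cv2.boxPoints(r),.18)[:,:2],3).tolist())
a=cv2.resize(t["color"][120:250,130:380],None,fx=1.6,fy=480/130*.7,interpolation=cv2.INTER_CUBIC); b=cv2.resize(s["color"][90:260,130:360],None,fx=1.7,fy=2,interpolation=cv2.INTER_CUBIC)[:a.shape[0]]
a=a[:b.shape[0]]; cv2.imwrite("pics/end.png",np.clip(np.hstack([a,b])*1.5,0,255).astype(np.uint8))
```

```text
[0.4721 0.215  0.2357] [172.   -0.  101.5] F [-0.12 -0.78 -1.57] T [-0.074  0.226 -0.029] gap 0.0233 t 23.73
[ 0.4988 -0.221   0.2357] [172.    -0.   101.51] F [-0.   -0.02 -2.59] T [-0.091  0.194 -0.007] gap 0.0227 t 28.24
[ 0.5036 -0.2201  0.2362] [176.   -0.  101.5] F [-0.15 -0.34 -1.99] T [-0.122  0.159  0.013] gap 0.0234 t 29.44
[ 0.06   0.013  0.077  0.027 -0.051  0.058]
orange left in bin 0
green ((333.5882568359375, 169.35296630859375), (24.73863410949707, 32.49977493286133), 75.96376037597656) [[0.608, -0.156], [0.626, -0.234], [0.567, -0.246], [0.549, -0.169]]
```

View pics/end.png

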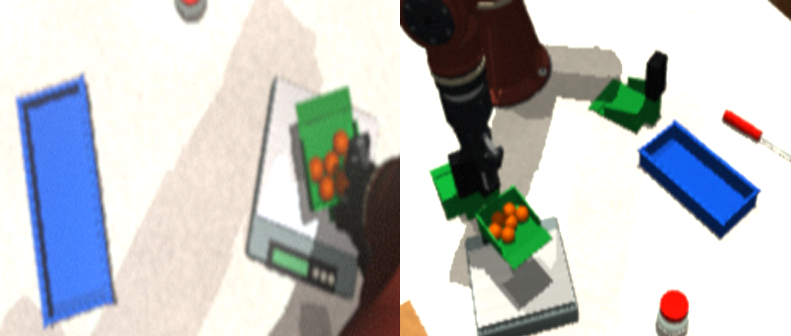

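All six balls are in the scoop and the bin is empty. The scoop hangs over the pan, touching nothing. Handing in.

Run:
```python
from h import *
robot.dwell(.5); st(); print(robot.close_job())
```

```text
[ 0.5036 -0.2202  0.2362] [176.    0.  101.5] F [ 0.08  0.6  -1.48] T [-0.012  0.186 -0.006] gap 0.0232 t 30.04
the job is handed in; nothing more can be done
None
```

The job is handed in at about 30 s of the 61 s allowed. The smallest green scoop is held over the scale's steel pan with all six orange balls in it, and the bin is empty.

**What I did:** I gripped the scoop by its handle at 80 N and pushed it along the bin floor to the far wall, which put two balls in the pan. Tilting it back against that wall rolled in three more. The sixth ball caught on the front edge of the right side wall. I shifted the scoop so the bin's right wall nudged that ball inward, then tilted again. Then I lifted and carried the scoop over the scale.

**Last checks:**
- **Balls:** no orange was left in the bin, and the final picture shows the balls clustered in the pan. The jar, carton and screwdriver were never approached.
- **Position:** the pan middle is about over the scale pan's centre. The underside is about 104 mm above the steel. The lip seen by the camera was within about 4 mm of where it should be.
- **Level and still:** the tilt is 4° (0.07 rad). The last joint-speed reading was below 0.08 in each joint, and the arm position held steady over the final half second.
- **Grip and contact:** the finger gap is steady at 23 mm. The force reading is only the weight of the scoop and balls.

No final check failed. The main uncertainty in the positions is the cameras' calibration of about 2 mm.

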